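# Push the paint row home and lock it

### The job

Push the row of four paint bottles along the aluminium feed rail from behind, as one train, until the front bottle is against the end stop and the whole row is closed up. Then swing the red keeper fully shut across the channel behind the last bottle. Only push with the fingertips: the bottles must stay standing in the channel and not be lifted out, and everything else on the table must be left where it is.

Things in the scene. Friction and masses are not known exactly. Their poses are not given: they have to be found in the camera images.
- rail: Fixed aluminium channel on a wooden board, 327x110 mm. Origin on the channel's centre line at table height; y runs along the channel to the closed end, z up, yaw varies. Inside 43 mm wide, floor 8 mm, tops of the low side walls 22 mm above the table. Open at the rear (y = -165 mm); at the front a dark steel end stop, 50 mm high, face at y = +150 mm. A red keeper is hinged on the -x side
- rail_stop (a point): middle of the foot of the end stop's face, on the channel floor; rail frame (0, 150, 8) mm
- keeper_hinge (a point): on the upright hinge axis of the keeper, at the height of its bar; rail frame (-36, -18, 28) mm
- keeper_peg (a point): top centre of the upright red peg on the keeper's free end, 72 mm from the hinge axis; peg 12 mm thick, 30 to 75 mm above the table. The bar under it is 10 mm wide, 24 to 32 mm above the table, over the channel walls
- keeper (a joint): Keeper angle (rad), growing counter-clockwise from above: 0 = fully open, 2.618 = shut, at its limit. In the rail's frame the bar points from the hinge at angle (value - 2.618) from +x: shut, it lies straight across the channel, its front face at y = -13 mm, just behind a row that is home. Starts swung out to the -x, -y side. Light friction (0.4 N at the peg); stays where left
- paint_teal: one of the row's four bottles: round paint bottle, teal, black cap, 39 mm diameter, 74 mm tall (body to 58 mm, cap 32 mm diameter), 30 to 65 g; origin at the centre of its underside, z up. Upright in the channel; the four stand touching (gaps under 1.5 mm), in any order, 55 to 95 mm short of home. Pushed high it leans; pushed low it slides upright
- paint_rose: one of the row's four bottles: round paint bottle, pale pink, black cap, 39 mm diameter, 74 mm tall (body to 58 mm, cap 32 mm diameter), 30 to 65 g; origin at the centre of its underside, z up. Upright in the channel; the four stand touching (gaps under 1.5 mm), in any order, 55 to 95 mm short of home. Pushed high it leans; pushed low it slides upright
- paint_fuchsia: one of the row's four bottles: round paint bottle, bright magenta, black cap, 39 mm diameter, 74 mm tall (body to 58 mm, cap 32 mm diameter), 30 to 65 g; origin at the centre of its underside, z up. Upright in the channel; the four stand touching (gaps under 1.5 mm), in any order, 55 to 95 mm short of home. Pushed high it leans; pushed low it slides upright
- paint_white: one of the row's four bottles: round paint bottle, white, black cap, 39 mm diameter, 74 mm tall (body to 58 mm, cap 32 mm diameter), 30 to 65 g; origin at the centre of its underside, z up. Upright in the channel; the four stand touching (gaps under 1.5 mm), in any order, 55 to 95 mm short of home. Pushed high it leans; pushed low it slides upright
- paint_copper: bystander: copper-brown paint bottle with black cap, 42 mm diameter, 78 mm tall, on the table beside the rail; not part of the row
- mug_striped: bystander: white mug with blue stripes, 84x115x95 mm; origin under its centre
- rinse_glass: bystander: rinsing glass, 87 mm diameter, 100 mm tall; origin under its centre
- tape_red: bystander: roll of red tape lying flat, 72 mm diameter, 19 mm high
- tape_masking: bystander: roll of beige masking tape lying flat, 98 mm diameter, 48 mm high
- phone: bystander: phone lying flat, 150x74x9 mm
Not all that is in view belongs to the job. Leave any green look-alike of the paint_teal alone. What is shaped like the paint_rose but yellow is not meant.

How it is judged (in metres and radians):
On the way, in this order (a step that is already met when the one before it is completed fails the run):
1. the four bottles stand closed up against the end stop, the keeper still open (y of paint_teal in the frame of rail between 0.01 and 0.138 m and x of paint_teal in the frame of rail between -0.008 and 0.008 m and z of each of paint_teal, paint_rose, paint_fuchsia, paint_white in the frame of rail below 0.012 m and angle between each of paint_teal, paint_rose, paint_fuchsia, paint_white's own z axis and vertical below 0.1 rad and y of paint_rose in the frame of rail between 0.01 and 0.138 m and x of paint_rose in the frame of rail between -0.008 and 0.008 m and y of paint_fuchsia in the frame of rail between 0.01 and 0.138 m and x of paint_fuchsia in the frame of rail between -0.008 and 0.008 m and y of paint_white in the frame of rail between 0.01 and 0.138 m and x of paint_white in the frame of rail between -0.008 and 0.008 m and value of joint keeper below 2.3 rad), for 0.2 s.
2. the keeper is fully shut behind the row (value of joint keeper above 2.5 rad), for 0.2 s.
At the end, for the whole second after the job is handed in: All four bottles stand upright (within 0.1 rad) on the channel floor, closed up against the end stop (in the rail's frame every bottle's centre is beyond y = 10 mm, which leaves at most about 6 mm of gaps in all), and at rest; the keeper is shut (joint above 2.50 rad of 2.618) (y of paint_teal in the frame of rail between 0.01 and 0.138 m and x of paint_teal in the frame of rail between -0.008 and 0.008 m and z of each of paint_teal, paint_rose, paint_fuchsia, paint_white in the frame of rail below 0.012 m and angle between each of paint_teal, paint_rose, paint_fuchsia, paint_white's own z axis and vertical below 0.1 rad and y of paint_rose in the frame of rail between 0.01 and 0.138 m and x of paint_rose in the frame of rail between -0.008 and 0.008 m and y of paint_fuchsia in the frame of rail between 0.01 and 0.138 m and x of paint_fuchsia in the frame of rail between -0.008 and 0.008 m and y of paint_white in the frame of rail between 0.01 and 0.138 m and x of paint_white in the frame of rail between -0.008 and 0.008 m and linear speed of each of paint_teal, paint_rose, paint_fuchsia, paint_white below 0.02 m/s and value of joint keeper above 2.5 rad and velocity of joint keeper below 0.05 rad/s); the robot touches nothing.
It fails at once if a bottle of the row is lifted or carried (more than 10 mm off the channel floor) (z of any of paint_teal, paint_rose, paint_fuchsia, paint_white in the frame of rail above 0.018 m).
It fails at once if a bottle of the row is knocked over (angle between any of paint_teal, paint_rose, paint_fuchsia, paint_white's own z axis and vertical above 0.6 rad).
It fails at once if a bystander is moved more than 30 mm (distance of any of paint_copper, mug_striped, rinse_glass, tape_red, tape_masking, phone from where it was at the start of the episode above 0.03 m).
It fails at once if a standing bystander is knocked over (angle between any of paint_copper, mug_striped, rinse_glass's own z axis and vertical above 0.6 rad).
It also fails if it takes over 54 s, if anything falls off the work surface, if the arm or the gripper's body presses on something with over 40 N, if the wrist force passes 120 N, or if a joint passes its speed limit or range.

### The arm

A 6-joint arm with a two-finger parallel gripper is mounted at the origin on a cart in front of the work surface, level with it; the furniture and walls round the work are solid. World frame = base frame: x ahead of the robot, y to its left, z up, the work surface at z = 0. Lengths are in mm, angles in rad, forces in N, time in s.
With the tool pointing down it reaches from about 350 to 975 mm from the base axis. Payload 7.1 kg.
Tool frame: the origin (TCP) lies at the very end of the fingers, on their centre line; the grasp point (between the pads) lies ctrl.hold_point_z behind it (ctrl.hold_point_z is the distance from the TCP to the grasp point, in mm); z points along the fingers, y is the line along which they close (so a half turn about z gives the same grasp; the last joint's range is limited). The gripper opens to 88 mm and grips with 3 to 60 N. Pads are 20 mm wide; open, the fingers measure 115 mm over their backs; the gripper's body (75 mm by 178 mm) begins 61 mm behind the grasp point.
Start: joints at [-1.122, 0.423, 1.63, -0, 1.089, -0.019], TCP at [281.841, -557.826, 194.075] pointing down, gripper open.
Joint ranges: [-3, 3], [-0.9, 2.11], [0.09, 2.58], [-1.31, 4.45], [0.11, 2.69], [-2.54, 2.54]. Speed limits (rad/s): [2.39, 2.39, 3.01, 3.14, 3.14, 3.14].

### API

Orientations are given as a rotation vector (axis times angle).
In Python, from workcell import ctrl gives the robot as it stands. The module is installed in compiled form; this text tells all that it offers.
- The arm moves only by the shell command python3 -m creep 'ROWS'. ROWS is JSON, a list of rows, each an object with "translation": the shift along the tool's x, y, z in mm, a list of three; "angular": the turn, a rotation vector about the tool's x, y, z in rad, a list of three; "jaw": the opening, from 0 (shut) to 1 (fully open). A call has exactly 8 rows; each row is the pose to reach, as a shift and turn from the pose commanded when the call began, along the tool's axes at that moment; what a row does not reach only later rows make up. A row lasts 1/8 s, in which the tool goes at most 62.5 mm and 10.7 degrees, less where a joint would pass 70% of its speed; a pose out of reach is approached as far as the arm can. A call with a gripper value outside its range is refused whole. The fingers move at their own pace and stop on an object; the grip force is fixed at half the most. Time passes only in rows, so rows that repeat a pose let the fingers close, or fill a call up. It gives the time, the measured TCP pose, the force, the opening and the grip force at its end, in the units of the state.
- ctrl.get_obs(): the state, without advancing time (a new reading comes with each control period).
- ctrl.get_image(name): name is "scene" or "top" or "wrist"; returns the picture (400x640x3 uint8, red, green, blue); there is no depth.
- ctrl.camera_info(name): a dict with "camera_matrix" (3x3 intrinsics, pixels), "distortion" ([k1, k2, p1, p2, k3] as OpenCV has them; the pictures are not rectified), "world_from_camera" (4x4, takes a point from camera to world coordinates). Camera axes: x right, y up, looking along -z (the intrinsics and any distortion apply to the point x, -y, -z); pixel columns grow to the right and rows downward; lengths in mm; the calibration is good to about 2 mm. A picture is of the moment at which its call begins: read the wrist's pose just before it. camera_info takes no time and is no camera call; for the wrist camera it gives the pose at the moment of the call.
- ctrl.close_job(): hands the job in; it is judged then, once.
Trained networks look in the newest picture that a camera, given by its name, has taken for a name from the list of things; names that differ only in an ending like _2 or _b are one class to them, and where a whole thing is asked for, a point or a joint stands for the part that bears it (a point fixed in the world has none). Each returns a list of dicts, best first, with "score" (0 to 1); they miss things now and then, are a little off and sometimes report something else, mostly with a low value. They report only what shows in the picture. A call takes as long as a camera call. They do not tell look-alikes from the thing itself.
- ctrl.look_for(camera, label): "rect" ([left, top, right, bottom] in pixels, round what is visible of it).
The state is a dict: "t": time; "qpos": joint angles; "qvel": joint speeds; "joint_torque": joint torques, N m; "ee_pos": TCP position; "orientation": TCP orientation; "ft_force": force on the tool from outside, world axes, zero at the start; "moment": the same for the moment, N m; "width": finger opening in mm; "grasp_force": force on a finger pad.
Only numpy, scipy, OpenCV 4.12 (cv2) and the standard library are available. Lean on these libraries where they do the work, as an engineer would, in place of code of your own. Each camera call takes 0.05 s, during which the arm holds its last target. There are 200 camera calls.

## Working session

There is one attempt and no reset: what is moved stays moved. The work goes in short steps, Python scripts to look and compute and a shell command to move; the robot and the scene stay as the last step left them, time stands still between calls to the robot, and variables do not carry over. Pictures are saved under pics/ and viewed, at most 10 in all, crops included, and the job is handed in when it is done.

```bash
mkdir -p pics
cat > h.py <<'E'
import numpy as np, cv2
from workcell import ctrl
from scipy.spatial.transform import Rotation as R
def ray(cam,px,z):
    i=ctrl.camera_info(cam);K=np.array(i['camera_matrix']);D=np.array(i['distortion']);T=np.array(i['world_from_camera'])
    u=cv2.undistortPoints(np.array(px,float).reshape(-1,1,2),K,D).reshape(-1,2)
    d=np.c_[u[:,0],-u[:,1],-np.ones(len(u))]@T[:3,:3].T
    o=T[:3,3]; z=np.broadcast_to(z,len(u))
    return o+d*((z-o[2])/d[:,2])[:,None]
def proj(cam,P):
    i=ctrl.camera_info(cam);K=np.array(i['camera_matrix']);D=np.array(i['distortion']);T=np.array(i['world_from_camera'])
    c=(np.array(P,float).reshape(-1,3)-T[:3,3])@T[:3,:3]; c=c*[1,-1,-1]
    return cv2.projectPoints(c,np.zeros(3),np.zeros(3),K,D)[0].reshape(-1,2)
def snap(cam,name):
    im=ctrl.get_image(cam); cv2.imwrite('pics/'+name,cv2.cvtColor(im,cv2.COLOR_RGB2BGR)); return im
E
python3 - <<'E'
from h import *
np.set_printoptions(precision=1,suppress=True)
snap('top','top0.png');snap('scene','scene0.png')
o=ctrl.get_obs();print(o['t'],o['ee_pos'],R.from_rotvec(o['orientation']).as_matrix(),ctrl.hold_point_z,o['width'])
for c in ['top','scene']: print(c,np.array(ctrl.camera_info(c)['world_from_camera'])[:3,3])
for n in ['rail','keeper_peg','keeper','paint_teal','paint_rose','paint_fuchsia','paint_white','paint_copper','mug_striped','rinse_glass','tape_red','tape_masking','phone']:
    for d in ctrl.look_for('top',n)[:3]:
        r=d['rect'];print(n,round(d['score'],2),np.round(r),ray('top',[[(r[0]+r[2])/2,(r[1]+r[3])/2]],30)[0][:2])
E
```

```text
0.1 [ 281.6 -557.4  193.4] [[ 0.9  0.5 -0. ]
 [ 0.5 -0.9  0. ]
 [ 0.  -0.  -1. ]] 18.700000000000003 88.03970457882188
top [543.8  61.3 983.1]
scene [  54.  -499.5  521.7]
rail 0.71 [333. 260. 362. 321.] [403.7   4.1]
rail 0.57 [263. 170. 393. 253.] [601.1  52.7]
rail 0.43 [432. 183. 472. 226.] [ 617.9 -261.7]
keeper_peg 0.44 [335. 214. 373. 222.] [584.3 -13.2]
keeper 0.72 [335. 212. 371. 222.] [587.2 -10.3]
keeper 0.25 [320. 201. 335. 215.] [610.   53.4]
paint_teal 0.63 [320. 201. 336. 216.] [609.2  51.7]
paint_teal 0.59 [228. 159. 248. 179.] [711.  282.2]
paint_teal 0.53 [314. 129. 329. 147.] [789.6  67.2]
paint_rose 0.75 [333. 192. 352. 210.] [627.4  15.2]
paint_rose 0.63 [299. 104. 314. 127.] [849.2 106.7]
paint_fuchsia 0.45 [303. 204. 320. 224.] [594.7  94.3]
paint_white 0.69 [262. 171. 392. 252.] [600.4  54.2]
paint_white 0.51 [292. 212. 305. 224.] [585.  126.6]
paint_copper 0.64 [261. 176. 281. 197.] [665.8 198.1]
mug_striped 0.58 [170. 218. 220. 262.] [528.  391.4]
rinse_glass 0.89 [179. 172. 222. 206.] [660.2 381. ]
tape_red 0.66 [388. 272. 419. 302.] [ 412.6 -135.9]
tape_red 0.19 [334. 215. 369. 220.] [585.9  -6.3]
tape_masking 0.92 [434. 185. 474. 225.] [ 617.2 -266.9]
tape_masking 0.21 [264. 171. 393. 250.] [602.6  50.9]
phone 0.86 [332. 258. 364. 321.] [406.    2.9]
phone 0.4 [260. 172. 390. 252.] [600.5  59.1]
```

View pics/top0.png

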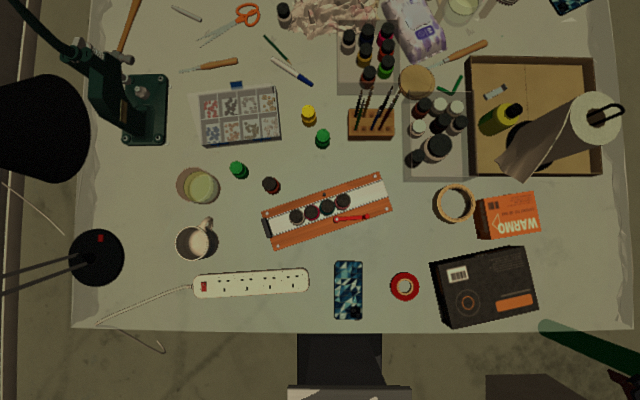

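View pics/scene0.png

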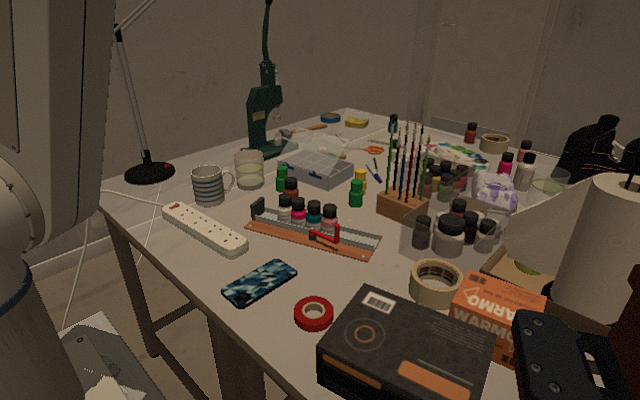

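Run:
```python
import cv2
a=cv2.imread('pics/top0.png')[163:258,250:405]; cv2.imwrite('pics/crop0.png',cv2.resize(a,None,fx=5,fy=5,interpolation=cv2.INTER_CUBIC))
```

```text
(no output)
```

View pics/crop0.png

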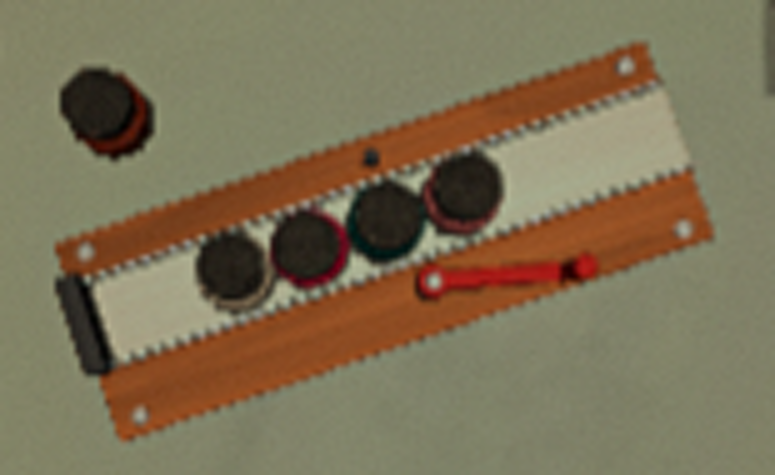

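```bash
cat >> h.py <<'E'
def fitrail():
    c=np.array([[57,243],[122,438],[645,42],[712,238]])/5+[250,163]-.4
    W=ray('top',c,8)[:,:2]; return W
E
python3 - <<'E'
from h import *
np.set_printoptions(precision=1,suppress=True)
f=lambda p:np.array(p)/5+[250,163]-.4
W=fitrail();print(W, [np.linalg.norm(W[a]-W[b]) for a,b in((0,2),(1,3),(0,1),(2,3))])
e=(W[0]+W[1]-W[2]-W[3]);e/=np.linalg.norm(e)
yh=e;xh=np.array([e[1],-e[0]]);rear=(W[2]+W[3])/2;front=(W[0]+W[1])/2
O=rear+165*yh;print('yaw',np.degrees(np.arctan2(-yh[0],yh[1])),'O',O,O-front, (front-O)@yh)
def rl(P):
    d=P[:,:2]-O;return np.c_[d@xh,d@yh]
caps=ray('top',f([[232,265],[308,245],[387,213],[470,186]]),82);print(caps,rl(caps))
print('hinge',rl(ray('top',f([[432,282]]),34)),'peg',rl(ray('top',f([[582,266]]),75)),'chan',rl(ray('top',f([[656,84],[690,170],[90,275],[108,362]]),22)))
print('copper',rl(ray('top',f([[97,103]]),78)))
ob=ctrl.get_obs();M=R.from_rotvec(ob['orientation']).as_matrix();print(np.degrees(np.arctan2(M[1],M[0])))
i=ctrl.camera_info('wrist');T=np.array(i['world_from_camera']);print(M.T@(T[:3,3]-ob['ee_pos']),M.T@T[:3,:3],i['camera_matrix'])
E
```

```text
[[ 603.   225.9]
 [ 502.4  191.1]
 [ 707.7  -80.1]
 [ 605.4 -113.3]] [np.float64(323.4518154050794), np.float64(321.33504064248945), np.float64(106.55451826806893), np.float64(107.54648028816577)]
yaw 18.78406195791812 O [603.4  59.5] [  50.7 -149. ] 157.39305385677315
[[588.  129.1  82. ]
 [597.5  92.7  82. ]
 [612.8  54.9  82. ]
 [625.8  15.2  82. ]] [[  7.8  70.9]
 [  5.2  33.3]
 [  7.5  -7.4]
 [  6.9 -49.1]]
hinge [[-29.3 -19. ]] peg [[-46.4 -87.9]] chan [[  29.9 -161.1]
 [ -17.4 -162.7]
 [  30.6  144.7]
 [ -14.5  149.8]]
copper [[103.9 108.3]]
[ 26.8 -63.2 -51. ]
[  64.6    1.1 -191.5] [[-0.   1.   0.2]
 [ 1.   0.  -0. ]
 [-0.   0.2 -1. ]] [[338.5   0.  322.8]
 [  0.  338.5 199.2]
 [  0.    0.    1. ]]
```

The top view shows the rail with its stop at the left (px 266,227). The row runs white (296,216), fuchsia (311,212), teal (327,205), rose (344,200), with rose last. The keeper hinge is at (336,219) and its peg at (366,216). Spacings, hinge and peg radius all match the spec. I'll move in behind the row.

```bash
python3 -m creep '[{"translation":[56,-29,0],"angular":[0,0,-0.179],"jaw":0},{"translation":[111,-58,0],"angular":[0,0,-0.358],"jaw":0},{"translation":[167,-87,0],"angular":[0,0,-0.537],"jaw":0},{"translation":[222,-116,0],"angular":[0,0,-0.716],"jaw":0},{"translation":[278,-145,0],"angular":[0,0,-0.895],"jaw":0},{"translation":[334,-174,0],"angular":[0,0,-1.074],"jaw":0},{"translation":[389,-203,0],"angular":[0,0,-1.253],"jaw":0},{"translation":[445,-232,0],"angular":[0,0,-1.431],"jaw":0}]'
cat >> h.py <<'E'
yh=np.array([-.322,.947]);xh=np.array([.947,.322]);O=np.array([609.9,61.7])
def go(x,y,z):
    "shift in tool axes to a rail-frame target"
    o=ctrl.get_obs();M=R.from_rotvec(o['orientation']).as_matrix()
    p=np.r_[O+x*xh+y*yh,z];d=M.T@(p-o['ee_pos'])
    e=np.array(o['ee_pos'])[:2]-O
    print('t',o['t'],'rail now',np.round([e@xh,e@yh,o['ee_pos'][2]],1),'shift',np.round(d,1),'yaw x',np.degrees(np.arctan2(M[1,0],M[0,0])).round(1),'F',np.round(o['ft_force'],1),'w',round(o['width'],1))
E
python3 -c "
from h import *
go(0,-115,150)"
```

```text
t: 1.75
ee_pos: [574.5, -149.8, 194.4]
orientation: [1.821, 2.559, 0.0]
ft_force: [0.2, -0.8, -0.0]
width: 11.3
grasp_force: 0.0
t 1.75 rail now [-101.7 -188.9  194.4] shift [ 73.2 102.1  44.4] yaw x 109.1 F [ 0.2 -0.8 -0. ] w 11.3
```

```bash
python3 -m creep '[{"translation":[18,25,10],"angular":[0,0,0],"jaw":0},{"translation":[36,50,20],"angular":[0,0,0],"jaw":0},{"translation":[54,75,32],"angular":[0,0,0],"jaw":0},{"translation":[73,102,44],"angular":[0,0,0],"jaw":0},{"translation":[73,102,44],"angular":[0,0,0],"jaw":0},{"translation":[73,102,44],"angular":[0,0,0],"jaw":0},{"translation":[73,102,44],"angular":[0,0,0],"jaw":0},{"translation":[73,102,44],"angular":[0,0,0],"jaw":0}]'
python3 -c "
from h import *
go(0,-115,14)
snap('wrist','w1.png')
P=lambda x,y,z:np.r_[O+x*xh+y*yh,z]
print(proj('wrist',[P(-21.5,-165,22),P(21.5,-165,22),P(-21.5,0,22),P(21.5,0,22),P(0,-49,82),P(-36,-18,34),P(-53,-88,75)]).round())
for n in ['paint_rose','keeper_peg','paint_teal']: print(n,[(round(d['score'],2),np.round(d['rect'])) for d in ctrl.look_for('wrist',n)[:2]])"
```

```text
t: 2.75
ee_pos: [646.2, -50.4, 150.6]
orientation: [1.83, 2.553, 0.0]
ft_force: [-0.5, 0.8, 0.5]
width: 0.4
grasp_force: 0.0
t 2.75 rail now [  -1.7 -117.9  150.6] shift [  2.9   1.6 136.6] yaw x 108.7 F [-0.5  0.8  0.5] w 0.4
[[305. 230.]
 [348. 230.]
 [302.  51.]
 [351.  51.]
 [327. 108.]
 [285.  72.]
 [260. 160.]]
paint_rose [(0.75, array([304.,  85., 350., 133.])), (0.57, array([554.,  68., 637., 119.]))]
keeper_peg [(0.66, array([251.,  63., 294., 171.]))]
paint_teal [(0.92, array([303.,  27., 350.,  85.])), (0.78, array([478.,  91., 566., 134.]))]
```

View pics/w1.png

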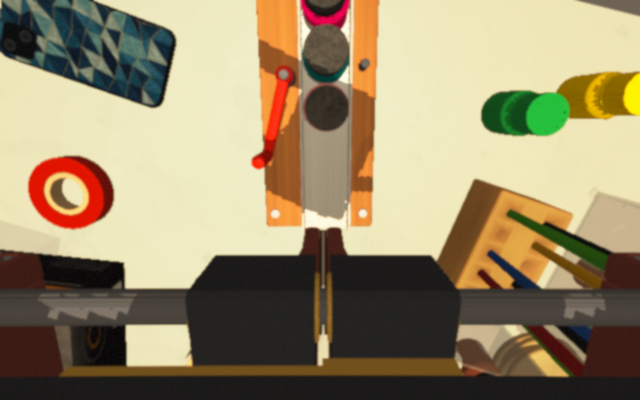

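Wrist picture: the channel walls (cols 304–350), rose cap (327,108), hinge (285,74) and peg (260,160) all fall where my rail pose predicts. I'll descend into the channel behind rose.

```bash
python3 -m creep '[{"translation":[20,2,10],"angular":[0,0,0],"jaw":0},{"translation":[20,2,40],"angular":[0,0,0],"jaw":0},{"translation":[20,2,70],"angular":[0,0,0],"jaw":0},{"translation":[20,2,95],"angular":[0,0,0],"jaw":0},{"translation":[20,2,115],"angular":[0,0,0],"jaw":0},{"translation":[20,2,128],"angular":[0,0,0],"jaw":0},{"translation":[20,2,136],"angular":[0,0,0],"jaw":0},{"translation":[20,2,136],"angular":[0,0,0],"jaw":0}]'
python3 -c "
from h import *
go(0,-16,14)"
```

```text
t: 3.95
ee_pos: [641.8, -30.0, 13.9]
orientation: [-1.829, -2.554, 0.0]
ft_force: [0.1, -0.3, 0.3]
width: 0.2
grasp_force: 0.0
t 3.95 rail now [  0.6 -97.1  13.9] shift [81.1 -0.6 -0.1] yaw x 108.8 F [ 0.1 -0.3  0.3] w 0.2
```

```bash
python3 -m creep '[{"translation":[5,0,0],"angular":[0,0,0],"jaw":0},{"translation":[10,0,0],"angular":[0,0,0],"jaw":0},{"translation":[15,0,0],"angular":[0,0,0],"jaw":0},{"translation":[19,0,0],"angular":[0,0,0],"jaw":0},{"translation":[23,0,0],"angular":[0,0,0],"jaw":0},{"translation":[28,0,0],"angular":[0,0,0],"jaw":0},{"translation":[33,0,0],"angular":[0,0,0],"jaw":0},{"translation":[38,0,0],"angular":[0,0,0],"jaw":0}]'
python3 -m creep '[{"translation":[4,0,0],"angular":[0,0,0],"jaw":0},{"translation":[8,0,0],"angular":[0,0,0],"jaw":0},{"translation":[12,0,0],"angular":[0,0,0],"jaw":0},{"translation":[16,0,0],"angular":[0,0,0],"jaw":0},{"translation":[20,0,0],"angular":[0,0,0],"jaw":0},{"translation":[24,0,0],"angular":[0,0,0],"jaw":0},{"translation":[28,0,0],"angular":[0,0,0],"jaw":0},{"translation":[32,0,0],"angular":[0,0,0],"jaw":0}]'
python3 -c "
from h import *
go(0,-16,14)
snap('wrist','w2.png')
snap('scene','s2.png')"
```

```text
t: 4.95
ee_pos: [629.6, 6.1, 14.1]
orientation: [1.829, 2.554, 0.0]
ft_force: [1.1, -1.4, 0.8]
width: 0.3
grasp_force: 0.8
t: 5.95
ee_pos: [619.2, 36.5, 14.1]
orientation: [1.829, 2.554, 0.0]
ft_force: [1.1, -1.8, 1.3]
width: 0.4
grasp_force: 0.9
t 5.95 rail now [  0.7 -26.9  14.1] shift [10.9 -0.7  0.1] yaw x 108.8 F [ 1.1 -1.8  1.3] w 0.4
```

View pics/s2.png

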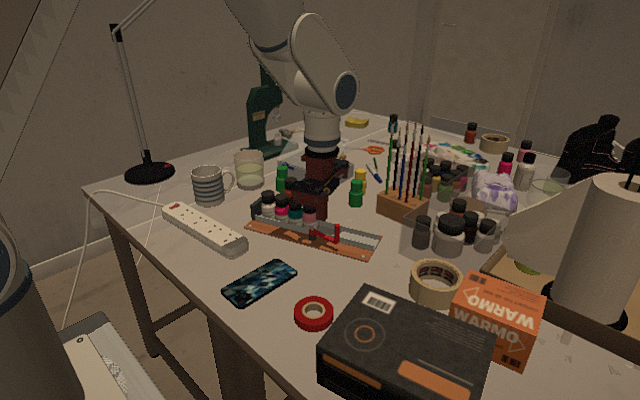

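The scene view shows the row upright and moving together toward the stop (white 267,200 to rose 309,215). About 10 mm is left, so I'll close it slowly and watch the force.

```bash
python3 -m creep '[{"translation":[2,0,0],"angular":[0,0,0],"jaw":0},{"translation":[4,0,0],"angular":[0,0,0],"jaw":0},{"translation":[5,0,0],"angular":[0,0,0],"jaw":0},{"translation":[6,0,0],"angular":[0,0,0],"jaw":0},{"translation":[7,0,0],"angular":[0,0,0],"jaw":0},{"translation":[8,0,0],"angular":[0,0,0],"jaw":0},{"translation":[9,0,0],"angular":[0,0,0],"jaw":0},{"translation":[9,0,0],"angular":[0,0,0],"jaw":0}]'
python3 -c "
from h import *
go(0,-16,14)"
```

```text
t: 7.05
ee_pos: [616.3, 44.9, 14.1]
orientation: [-1.829, -2.554, -0.0]
ft_force: [1.2, -0.6, 0.5]
width: 0.4
grasp_force: 0.4
t 7.05 rail now [  0.7 -18.   14.1] shift [ 2.  -0.7  0.1] yaw x 108.8 F [ 1.2 -0.6  0.5] w 0.4
```

```bash
python3 -m creep '[{"translation":[0.5,0,0],"angular":[0,0,0],"jaw":0},{"translation":[1,0,0],"angular":[0,0,0],"jaw":0},{"translation":[1.5,0,0],"angular":[0,0,0],"jaw":0},{"translation":[2,0,0],"angular":[0,0,0],"jaw":0},{"translation":[2.5,0,0],"angular":[0,0,0],"jaw":0},{"translation":[3,0,0],"angular":[0,0,0],"jaw":0},{"translation":[3,0,0],"angular":[0,0,0],"jaw":0},{"translation":[3,0,0],"angular":[0,0,0],"jaw":0}]'
python3 -c "
from h import *
go(0,-16,14)"
```

```text
t: 8.05
ee_pos: [615.5, 47.5, 14.1]
orientation: [1.829, 2.554, -0.0]
ft_force: [0.7, -2.0, -0.2]
width: 0.7
grasp_force: 1.1
t 8.05 rail now [  0.7 -15.2  14.1] shift [-0.8 -0.7  0.1] yaw x 108.8 F [ 0.7 -2.  -0.2] w 0.7
```

```bash
python3 -m creep '[{"translation":[0.3,0,0],"angular":[0,0,0],"jaw":0},{"translation":[0.6,0,0],"angular":[0,0,0],"jaw":0},{"translation":[0.9,0,0],"angular":[0,0,0],"jaw":0},{"translation":[1.2,0,0],"angular":[0,0,0],"jaw":0},{"translation":[1.5,0,0],"angular":[0,0,0],"jaw":0},{"translation":[1.8,0,0],"angular":[0,0,0],"jaw":0},{"translation":[2,0,0],"angular":[0,0,0],"jaw":0},{"translation":[2,0,0],"angular":[0,0,0],"jaw":0}]'
python3 -c "
from h import *
go(0,-16,14)
snap('wrist','w3.png')
snap('top','top3.png')"
```

```text
t: 9.05
ee_pos: [616.0, 48.5, 14.6]
orientation: [1.827, 2.552, 0.001]
ft_force: [2.6, -8.0, 1.9]
width: 0.3
grasp_force: 4.2
t 9.05 rail now [  1.6 -14.4  14.6] shift [-1.6 -1.6  0.6] yaw x 108.8 F [ 2.6 -8.   1.9] w 0.3
```

View pics/w3.png

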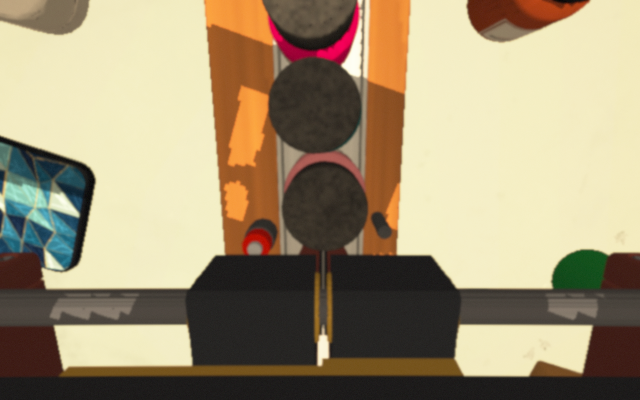

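Force rose to 8 N, so the row is against the stop, and the picture shows all the caps upright and touching. I'll back off and lift.

```bash
python3 -m creep '[{"translation":[-4,0,0],"angular":[0,0,0],"jaw":0},{"translation":[-18,0,0],"angular":[0,0,0],"jaw":0},{"translation":[-34,0,0],"angular":[0,0,0],"jaw":0},{"translation":[-48,0,0],"angular":[0,0,0],"jaw":0},{"translation":[-50,0,-20],"angular":[0,0,0],"jaw":0},{"translation":[-50,0,-50],"angular":[0,0,0],"jaw":0},{"translation":[-50,0,-80],"angular":[0,0,0],"jaw":0},{"translation":[-50,0,-105],"angular":[0,0,0],"jaw":0}]'
python3 -c "
from h import *
go(-73,-108,114)
snap('wrist','w4.png')
P=lambda x,y,z:np.r_[O+x*xh+y*yh,z]
print(proj('wrist',[P(-36,-18,34),P(-53,-88,75)]).round())
W=[P(0,13.5+39*k,82) for k in range(4)];print(proj('top',W).round())
for n in ['paint_rose','keeper_peg']: print(n,[(round(d['score'],2),np.round(d['rect'])) for d in ctrl.look_for('wrist',n)[:2]])"
```

```text
t: 10.15
ee_pos: [631.3, 2.2, 121.8]
orientation: [1.828, 2.553, 0.002]
ft_force: [0.4, 0.6, -0.3]
width: 0.5
grasp_force: 0.0
t 10.15 rail now [  1.2 -63.2 121.8] shift [-44.8 -74.2   7.7] yaw x 108.8 F [ 0.4  0.6 -0.3] w 0.5
[[277. 137.]
 [251. 235.]]
[[319. 208.]
 [303. 213.]
 [288. 219.]
 [273. 224.]]
paint_rose [(0.95, array([296.,  72., 352., 127.])), (0.88, array([562., 137., 639., 191.]))]
keeper_peg [(0.88, array([244., 132., 289., 246.]))]
```

View pics/w4.png

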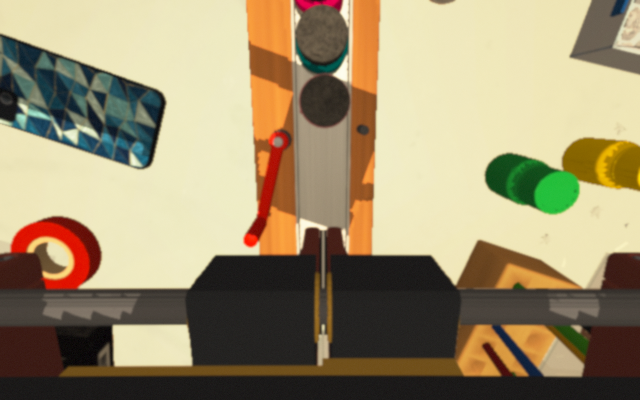

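```bash
python3 -c "
from h import *
c=ray('wrist',[[325,100],[322,37]],82)[:,:2]-O;print(c@xh,c@yh)"
python3 -m creep '[{"translation":[-9,-15,0],"angular":[0,0,0.157],"jaw":0},{"translation":[-18,-30,0],"angular":[0,0,0.314],"jaw":0},{"translation":[-27,-45,0],"angular":[0,0,0.471],"jaw":0},{"translation":[-36,-60,0],"angular":[0,0,0.628],"jaw":0},{"translation":[-45,-75,0],"angular":[0,0,0.785],"jaw":0},{"translation":[-45,-75,25],"angular":[0,0,0.785],"jaw":0},{"translation":[-45,-75,50],"angular":[0,0,0.785],"jaw":0},{"translation":[-45,-75,77],"angular":[0,0,0.785],"jaw":0}]'
python3 - <<'E'
from h import *
go(-73,-108,45)
E
```

```text
[ 1.56081589 -0.38177376] [10.10704111 47.88524425]
t: 11.3
ee_pos: [573.6, -64.5, 40.6]
orientation: [-2.666, -1.66, 0.001]
ft_force: [0.1, 0.2, 0.1]
width: 0.3
grasp_force: 0.0
t 11.3 rail now [ -75.  -107.8   40.6] shift [ 1.2  1.6 -4.4] yaw x 63.8 F [0.1 0.2 0.1] w 0.3
```

Run:
```python
from h import *
n=np.array([1,1])/2**.5;m=np.array([1,-1])/2**.5;e=np.array(ctrl.get_obs()['ee_pos'])[:2]-O
c=np.array([e@xh,e@yh])
for th in list(range(-104,1,8))+[0]:
    a=np.radians(th);p=np.array([-36,-18])+72*np.array([np.cos(a),np.sin(a)])-16*n
    print(th,p.round(),np.round([(p-c)@n,(p-c)@m],1))
```

```text
-104 [-65. -99.] [13.4  1.2]
-96 [ -55. -101.] [19.2  9.4]
-88 [ -45. -101.] [26.  16.7]
-80 [ -35. -100.] [33.8 23.1]
-72 [-25. -98.] [42.4 28.2]
-64 [-16. -94.] [51.7 32.2]
-56 [ -7. -89.] [61.4 34.8]
-48 [  1. -83.] [71.3 36. ]
-40 [  8. -76.] [81.4 35.8]
-32 [ 14. -67.] [91.3 34.2]
-24 [ 18. -59.] [100.9  31.3]
-16 [ 22. -49.] [110.  27.]
-8 [ 24. -39.] [118.4  21.6]
0 [ 25. -29.] [126.  15.]
0 [ 25. -29.] [126.  15.]
```

```bash
python3 -m creep '[{"translation":[10,1,0],"angular":[0,0,0],"jaw":0},{"translation":[16,5,0],"angular":[0,0,0],"jaw":0},{"translation":[22,13,0],"angular":[0,0,0],"jaw":0},{"translation":[30,20,0],"angular":[0,0,0],"jaw":0},{"translation":[38,26,0],"angular":[0,0,0],"jaw":0},{"translation":[47,30,0],"angular":[0,0,0],"jaw":0},{"translation":[56,33,0],"angular":[0,0,0],"jaw":0},{"translation":[66,35,0],"angular":[0,0,0],"jaw":0}]'
python3 - <<'E'
from h import *
go(8,-76,41)
snap('wrist','w5.png');snap('top','top5.png')
P=lambda th,z:np.r_[O+(-36+72*np.cos(th))*xh+(-18+72*np.sin(th))*yh,z]
print(proj('wrist',[P(np.radians(-52),75)]))
n=np.array([1,1])/2**.5;m=np.array([1,-1])/2**.5;e=np.array(ctrl.get_obs()['ee_pos'])[:2]-O
c=np.array([e@xh,e@yh])
for th in range(-48,1,8):
    a=np.radians(th);p=np.array([-36,-18])+72*np.array([np.cos(a),np.sin(a)])-16*n
    print(th,p.round(),np.round([(p-c)@n,(p-c)@m],1))
E
```

```text
t: 12.3
ee_pos: [635.2, -20.2, 42.1]
orientation: [-2.667, -1.66, 0.0]
ft_force: [1.0, -1.3, 0.2]
width: 0.2
grasp_force: 0.4
t 12.3 rail now [ -2.4 -85.7  42.1] shift [14.1  0.5  1.1] yaw x 63.8 F [ 1.  -1.3  0.2] w 0.2
[[323.35563401 217.59258809]]
-48 [  1. -83.] [3.8 0.4]
-40 [  8. -76.] [13.8  0.2]
-32 [ 14. -67.] [23.8 -1.4]
-24 [ 18. -59.] [33.4 -4.3]
-16 [ 22. -49.] [42.5 -8.5]
-8 [ 24. -39.] [ 50.9 -14. ]
0 [ 25. -29.] [ 58.5 -20.6]
```

View pics/w5.png

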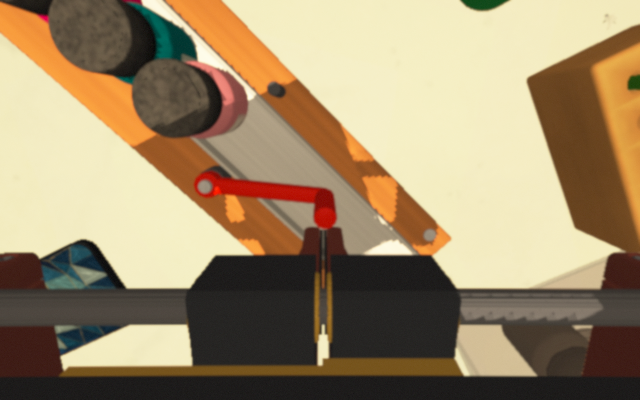

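The wrist view shows the peg (325,215) centred on the fingertip and the bar about half swung, with the row clear of it. I'll continue the arc to shut.

```bash
python3 -m creep '[{"translation":[8,0,0],"angular":[0,0,0],"jaw":0},{"translation":[16,0,0],"angular":[0,0,0],"jaw":0},{"translation":[24,-1,0],"angular":[0,0,0],"jaw":0},{"translation":[32,-4,0],"angular":[0,0,0],"jaw":0},{"translation":[40,-7,0],"angular":[0,0,0],"jaw":0},{"translation":[47,-12,0],"angular":[0,0,0],"jaw":0},{"translation":[54,-17,0],"angular":[0,0,0],"jaw":0},{"translation":[59,-21,0],"angular":[0,0,0],"jaw":0}]'
python3 -m creep '[{"translation":[0.5,-0.5,0],"angular":[0,0,0],"jaw":0},{"translation":[1,-1,0],"angular":[0,0,0],"jaw":0},{"translation":[1.5,-1.5,0],"angular":[0,0,0],"jaw":0},{"translation":[2,-2,0],"angular":[0,0,0],"jaw":0},{"translation":[2,-2,0],"angular":[0,0,0],"jaw":0},{"translation":[2,-2,0],"angular":[0,0,0],"jaw":0},{"translation":[2,-2,0],"angular":[0,0,0],"jaw":0},{"translation":[2,-2,0],"angular":[0,0,0],"jaw":0}]'
python3 -c "
from h import *
go(25,-29,42)"
```

```text
t: 13.4
ee_pos: [641.9, 41.9, 42.1]
orientation: [2.666, 1.661, -0.0]
ft_force: [2.0, -6.4, -0.0]
width: 0.4
grasp_force: 3.0
t: 14.4
ee_pos: [642.0, 42.3, 42.2]
orientation: [2.665, 1.659, 0.0]
ft_force: [3.2, -8.3, -1.8]
width: -0.0
grasp_force: 3.7
t 14.4 rail now [ 24.1 -28.7  42.2] shift [0.4 0.8 0.2] yaw x 63.8 F [ 3.2 -8.3 -1.8] w -0.0
```

The force is 8 N against the direction of swing, so the keeper is on its limit. I'll retreat straight back, lift and look.

```bash
python3 -m creep '[{"translation":[-2,2,0],"angular":[0,0,0],"jaw":0},{"translation":[-8,8,0],"angular":[0,0,0],"jaw":0},{"translation":[-18,18,0],"angular":[0,0,0],"jaw":0},{"translation":[-30,26,0],"angular":[0,0,0],"jaw":0},{"translation":[-42,30,-20],"angular":[0,0,-0.15],"jaw":0},{"translation":[-55,30,-60],"angular":[0,0,-0.32],"jaw":0},{"translation":[-65,28,-100],"angular":[0,0,-0.5],"jaw":0},{"translation":[-75,25,-130],"angular":[0,0,-0.68],"jaw":0}]'
python3 - <<'E'
from h import *
go(0,-100,170)
im=snap('wrist','w6.png');snap('top','top6.png')
P=lambda x,y,z:np.r_[O+x*xh+y*yh,z]
print(proj('wrist',[P(-36,-18,34),P(36,-18,75)]).round())
a=cv2.imread('pics/top6.png')[163:258,250:405];a=cv2.resize(a,None,fx=3,fy=3,interpolation=cv2.INTER_CUBIC)
b=cv2.imread('pics/w6.png')[:270,150:550]
b=cv2.resize(b,(465,314));cv2.imwrite('pics/both.png',np.vstack([a,b]))
E
```

```text
t: 15.4
ee_pos: [630.8, -35.5, 173.9]
orientation: [1.953, 2.459, 0.001]
ft_force: [-0.0, -0.4, 0.3]
width: 0.6
grasp_force: 0.0
t 15.4 rail now [-11.5 -98.8 173.9] shift [-0.1 11.5  3.9] yaw x 103.1 F [-0.  -0.4  0.3] w 0.6
[[288.  98.]
 [370.  87.]]
```

View pics/both.png

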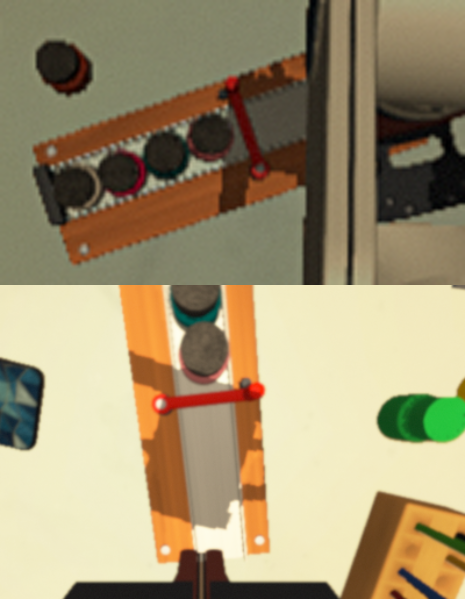

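The top view shows all four bottles upright and closed up against the dark stop. The keeper lies straight across behind rose, on its pin, and the robot is clear of everything.

```bash
python3 -c "
from h import *
print(ctrl.close_job())"
```

```text
the job is handed in; nothing more can be done
None
```

The job is handed in, with no verdict returned: the last pictures show all four bottles upright and closed up against the end stop, the red keeper shut behind rose, and the arm clear.

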